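Wipe the vial caps off the swivel prep tray

TASK

Turn the swivel tray until its open end squarely faces the yellow waste tub. Then take the green scraper and, keeping its foot lightly pressed on the tray floor all the way (the floor slopes a little, one way or the other: follow it by feel, without forcing), wipe the three blue caps and two metal seals from the closed end out over the open end into the tub, without touching them with the fingers. Stand the scraper back upright on its black mat, and leave the vials and the syringe where they are.

Things in the scene. Friction and masses are not known exactly. Their poses are not given: they have to be found in the camera images.
- swivel (a joint): turn of the tray on its fixed pedestal, about the vertical axis through tray, counter-clockwise from above positive, rad; 0 = open end squarely facing the tub; stiff (about 0.3 N m friction), stays where it is left; range -1.5 to 1.5
- tray: tray on a pedestal: white floor board between blue rails on three sides, open at its +x end (red line). Origin on the swivel axis, 52 mm over the table; z up (the rails stay level), x to the open end. Board x -125 to +100 mm, y -70 to +70 mm; rails 5 mm thick, their tops 22 mm above the origin; inner face of the closed end at x = -125 mm. Turns with swivel
- tray_floor (a point): point on the floor board's surface on the swivel axis, 60 mm over the table; axes as the tray's (level). The board is set at an unknown slope in the tray, told by no reading: it tips about the tray's y axis through this point, to either side, by up to 0.055 rad, so either end lies up to 7 mm higher or lower than this point. Stiff: it does not give under the scraper
- tray_knob (a point): upright red round knob, 22 mm diameter, 34 mm tall, standing on an ear outside the closed end, 158 mm from the swivel axis (tray x = -158 mm), for turning the tray. The point lies on its axis 20 mm above the ear, whose top is 60 mm over the table
- tub: fixed yellow open waste tub, 130 (x) by 210 (y) by 42 mm high outside, wall 4 mm; origin at the centre of its underside. Its near long wall lies under the tray's open end, when that faces it, about 20 mm back from the tray's edge
- stand: fixed pedestal under the tray, base 150 mm diameter; origin on the swivel axis at table height, its x axis points to the tub
- scraper: green scraper block standing upright on its mat: flat black rubber foot 22 (x) by 120 (y) by 10 mm; body 26 by 120 mm up to z = 32 mm; above it the grip, 26 (x) by 56 (y) mm, up to z = 100 mm. 160 to 260 g. Origin at the centre of the foot's underside, z up, y along the foot; it wipes along its x, either way round
- scraper_grip (a point): point in the middle of the scraper's grip, 76 mm above the underside of its foot, where to pinch it across its 26 mm (along its x)
- mat: fixed black rubber mat for the scraper, 110 (x) by 180 (y) by 4 mm; origin at the centre of its underside on the table
- cap_a: loose blue plastic vial cap, a disc with a white spot, 22 mm across, 8 mm thick, lying flat on the floor board; origin at the centre of its underside, z is its axis
- cap_b: loose blue plastic vial cap, a disc with a white spot, 22 mm across, 8 mm thick, lying flat on the floor board; origin at the centre of its underside, z is its axis
- cap_c: loose blue plastic vial cap, a disc with a white spot, 22 mm across, 8 mm thick, lying flat on the floor board; origin at the centre of its underside, z is its axis
- seal_a: loose bare metal vial seal, a disc with a black spot, 22 mm across, 5 mm thick, lying flat on the floor board; origin at the centre of its underside, z is its axis
- seal_b: loose bare metal vial seal, a disc with a black spot, 22 mm across, 5 mm thick, lying flat on the floor board; origin at the centre of its underside, z is its axis
- vial_a: standing glass vial with blue cap and white label, 40 mm diameter, 75 mm tall, bystander; origin at the centre of its underside
- vial_b: standing glass vial with blue cap and yellow label, 40 mm diameter, 75 mm tall, bystander; origin at the centre of its underside
- syringe: syringe lying on the table, about 160 mm long, 20 mm thick, bystander; origin under its middle, x along it
Not all that is in view belongs to the job. Several things look just like the scraper: the one meant starts farthest from the robot's base. There is more than one size of the mat; the one meant has the size given above.

How it is judged:
On the way, in this order (a step that is already met when the one before it is completed fails the run):
1. the tray is turned so that its open end faces the tub to within 0.15 rad (value of joint swivel between -0.15 and 0.15 rad), for 0.2 s.
2. the held scraper is set upright and pressed (over 1 N) on the tray floor behind the pieces, its middle over 72 mm from the swivel axis towards the closed end (all of step 1 and x of scraper in the frame of tray_floor below -0.072 m and contact force between scraper and tray above 1 N and contact force between the fingers and scraper above 3 N and z of scraper in the frame of tray_floor below 0.011 m and angle between scraper's own z axis and vertical below 0.2 rad), for 0.2 s.
3. held and pressed, it passes the middle of the tray (within 30 mm) (x of scraper in the frame of tray_floor between -0.03 and 0.03 m and contact force between scraper and tray above 1 N and contact force between the fingers and scraper above 3 N and z of scraper in the frame of tray_floor below 0.011 m and angle between scraper's own z axis and vertical below 0.2 rad), for 0.1 s.
4. held and pressed, it comes to the open end (over 70 mm past the swivel axis) (x of scraper in the frame of tray_floor above 0.07 m and contact force between scraper and tray above 1 N and contact force between the fingers and scraper above 3 N and z of scraper in the frame of tray_floor below 0.011 m and angle between scraper's own z axis and vertical below 0.2 rad), for 0.1 s.
At the end, for the whole second after the job is handed in: all five pieces lie at rest in the tub, the tray faces the tub to within 0.15 rad, and the scraper stands upright (within 0.1 rad) and at rest on its mat, its middle within 50 mm of the mat's (all of step 1 and x of cap_a in the frame of tub between -0.066 and 0.066 m and y of cap_a in the frame of tub between -0.106 and 0.106 m and height (world z) of each of cap_a, cap_b, cap_c, seal_a, seal_b below 0.042 m and linear speed of each of cap_a, cap_b, cap_c, seal_a, seal_b, scraper below 0.02 m/s and x of cap_b in the frame of tub between -0.066 and 0.066 m and y of cap_b in the frame of tub between -0.106 and 0.106 m and x of cap_c in the frame of tub between -0.066 and 0.066 m and y of cap_c in the frame of tub between -0.106 and 0.106 m and x of seal_a in the frame of tub between -0.066 and 0.066 m and y of seal_a in the frame of tub between -0.106 and 0.106 m and x of seal_b in the frame of tub between -0.066 and 0.066 m and y of seal_b in the frame of tub between -0.106 and 0.106 m and horizontal distance between scraper and mat below 0.05 m and height (world z) of scraper below 0.015 m and angle between scraper's own z axis and vertical below 0.1 rad); the robot touches nothing.
It fails at once if a cap or seal is touched by the fingers (contact force between the fingers and cap_a above 0.3 N or contact force between the fingers and cap_b above 0.3 N or contact force between the fingers and cap_c above 0.3 N or contact force between the fingers and seal_a above 0.3 N or contact force between the fingers and seal_b above 0.3 N).
It fails at once if a vial or the syringe is shifted by more than 20 mm (distance of any of vial_a, vial_b, syringe from where it was at the start of the episode above 0.02 m).
It fails at once if the scraper is forced against the tray with more than 30 N (contact force between scraper and tray above 30 N).
It also fails if it takes over 69 s, if anything falls off the work surface, if the arm or the gripper's body presses on something with over 40 N, if the wrist force passes 120 N, or if a joint passes its speed limit or range.

ROBOT

A 6-joint arm with a two-finger parallel gripper is mounted at the origin on the work surface. World frame = base frame: x ahead of the robot, y to its left, z up, the work surface at z = 0. Lengths are in m, angles in rad, forces in N, time in s.
With the tool pointing down it reaches from about 0.375 to 0.9 m from the base axis. Payload 3.1 kg.
Tool frame: the origin (TCP) lies at the very end of the fingers, on their centre line; the grasp point (between the pads) lies 19 mm behind it; z points along the fingers, y is the line along which they close (so a half turn about z gives the same grasp; the last joint's range is limited). The gripper opens to 85 mm and grips with 20 to 120 N. Pads are 22 mm wide; open, the fingers measure 114 mm over their backs; the gripper's body (76 mm by 85 mm) begins 54 mm behind the grasp point. The pads swing forward as they close: fully open they stand 13 mm farther back than shut.
Start: joints at [-0.178, 0.527, 1.433, -0, 1.181, -0.178], TCP at [0.625, 0, 0.231] pointing down, gripper open.
Joint ranges: [-3.08, 3.08], [-0.75, 2.2], [0.22, 2.44], [-1.43, 4.57], [0, 2.65], [-2.85, 2.85]. Speed limits (rad/s): [2.79, 2.79, 3.14, 3.14, 3.14, 3.14].

INTERFACE

Orientations are given as a unit quaternion [x, y, z, w].
In Python, from station import manip, vision gives the robot as it stands.
- The arm moves only by the tool drive_tool, never from a script. Its argument "deltas" is a list that holds one entry, the list of rows, each a list of 4 numbers: the shift along the tool's x, y, z in mm, then the turn about the tool's z in rad. A call has 1 to 5 rows; each row is the pose to reach, as a shift and turn from the pose commanded when the call began, along the tool's axes at that moment; what a row does not reach only later rows make up. A row lasts 1/12 s, in which the tool goes at most 41.7 mm and 7.16 degrees, less where a joint would pass 70% of its speed; a pose out of reach is approached as far as the arm can. A call with a gripper value outside its range is refused whole. "jaw" is the finger opening in mm, from 0 to 85.4, set as the call begins (left out, the last holds). The fingers move at their own pace and stop on an object; "force" is the grip in N (left out, the last holds). Time passes only in rows, so rows that repeat a pose let the fingers close. It gives the time, the measured TCP pose, the force, the opening and the grip force at its end, in the units of the state.
- manip.sense(): the state, without advancing time (a new reading comes with each control period).
- vision.snapshot(name): name is "scene" or "side" or "wrist"; returns the picture (420x560x3 uint8, red, green, blue); there is no depth.
- vision.camera_model(name): a dict with "camera_matrix" (3x3 intrinsics, pixels), "rvec" (rotation vector, rad) and "tvec" (3), from world to camera coordinates, as OpenCV has them. Camera axes: x right, y down, z forward; pixel columns grow to the right and rows downward; lengths in m; the calibration is good to about 2 mm. A picture is of the moment at which its call begins: read the wrist's pose just before it. camera_model takes no time and is no camera call; for the wrist camera it gives the pose at the moment of the call.
- manip.sign_off(): hands the job in; it is judged then, once.
The state is a dict: "t": time; "q": joint angles; "qd": joint speeds; "tau": joint torques, N m; "tcp_pos": TCP position; "tool_rot": TCP orientation; "force": force on the tool from outside, world axes, zero at the start; "ft_torque": the same for the moment, N m; "finger_gap": opening from 0.0 (shut) to 1.0 (fully open); "gripper_force": force on a finger pad.
Only numpy, scipy, OpenCV 4.12 (cv2) and the standard library are available. Lean on these libraries where they do the work, as an engineer would, in place of code of your own. Each camera call takes 0.05 s, during which the arm holds its last target. There are 200 camera calls.

## Working session

There is one attempt and no reset: what is moved stays moved. The work goes in short steps, Python scripts to look and compute and a tool call to move; the robot and the scene stay as the last step left them, time stands still between calls to the robot, and variables do not carry over. Pictures are saved under pics/ and viewed, at most 10 in all, crops included, and the job is handed in when it is done.

Besides the shell and the picture viewer there is one more tool, called as a command line: name --argument value ..., lists and objects as JSON in quotes. drive_tool: Moves the arm, as the interface text tells. Its arguments: {"type":"object","properties":{"deltas":{"type":"array"},"jaw":{"type":"number"},"force":{"type":"number"}},"required":["deltas"]}

```bash
mkdir -p pics
python3 - <<'E'
from station import manip, vision
import cv2,numpy as np
s=manip.sense();print(s)
for n in("scene","side"):
    im=vision.snapshot(n);cv2.imwrite(f"pics/{n}0.png",im[:,:,::-1]);m=vision.camera_model(n);print(n,m)
    R=cv2.Rodrigues(np.array(m["rvec"],float))[0];print(-R.T@np.array(m["tvec"]).ravel())
im=vision.snapshot("wrist");cv2.imwrite("pics/wrist0.png",im[:,:,::-1])
E
```

```text
{'t': 0.0, 'q': array([-1.78506794e-01,  5.28510370e-01,  1.43393265e+00, -5.98011340e-06,
        1.18138710e+00, -1.78506796e-01]), 'qd': array([-0.00138258,  0.00057867,  0.00058137,  0.00024124,  0.00031928,
        0.00032158]), 'tau': array([ 2.50220628e-04, -4.42344439e+01, -1.78024775e+01, -2.06930472e-04,
        8.36740597e-03,  2.24214921e-05]), 'tcp_pos': array([6.24268911e-01, 1.55457867e-04, 2.30296812e-01]), 'tool_rot': array([ 7.07105533e-01,  7.07107144e-01, -6.40304244e-04, -9.17379591e-04]), 'force': array([0.07147735, 1.02152754, 0.42967611]), 'ft_torque': array([-0.05867027,  0.01523572, -0.02330499]), 'gripper_force': 0.0, 'finger_gap': 0.9991722630868103}
scene {'camera_matrix': array([[408.46767986,   0.        , 271.37738314],
       [  0.        , 408.46767986, 206.91092778],
       [  0.        ,   0.        ,   1.        ]]), 'rvec': array([ 1.71258539,  2.07336803, -0.64834219]), 'tvec': array([ 0.14626559, -0.38236925,  1.34075741])}
[1.08146361 0.06570085 0.88957864]
side {'camera_matrix': array([[509.78452875,   0.        , 276.73177625],
       [  0.        , 509.78452875, 213.55858248],
       [  0.        ,   0.        ,   1.        ]]), 'rvec': array([ 2.23106264, -0.81481273,  0.32634566]), 'tvec': array([-0.43271687,  0.29349612,  0.9656703 ])}
[ 0.03150948 -0.65143924  0.88348009]
```

View pics/scene0.png

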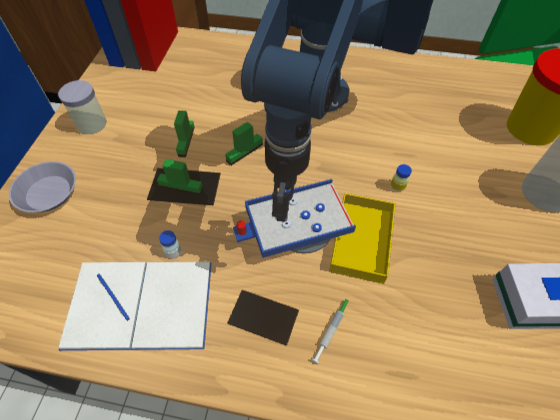

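View pics/side0.png

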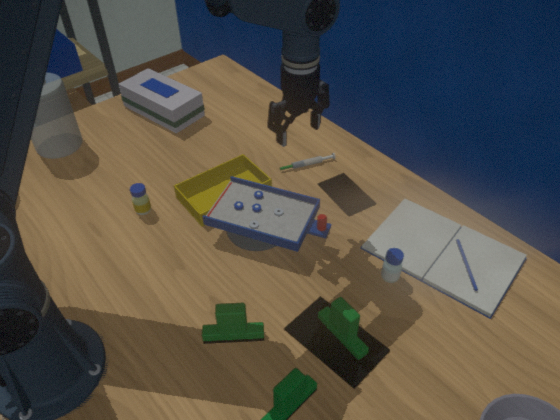

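Both views show the tray mid-scene: knob at scene (241,228) and side (322,222), tub to its right at scene (363,238). The target scraper stands on the large mat at scene (178,178); two decoys stand nearer the base, and a smaller mat is at (263,317).

```bash
cat > h.py <<'E'
import cv2,numpy as np
from station import manip, vision
def cam(n):
    m=vision.camera_model(n);return m["camera_matrix"],cv2.Rodrigues(np.array(m["rvec"],float))[0],np.array(m["tvec"],float).ravel()
def ray(c,p):
    K,R,t=c;p=np.atleast_2d(np.array(p,float));d=(np.linalg.inv(K)@np.c_[p,np.ones(len(p))].T).T@R;return -R.T@t,d
def plane(c,p,z):
    o,d=ray(c,p);return o+d*((z-o[2])/d[:,2])[:,None]
def tri(c1,p1,c2,p2):
    P=[c[0]@np.c_[c[1],c[2]] for c in(c1,c2)]
    X=cv2.triangulatePoints(P[0],P[1],np.array(p1,float).reshape(2,1),np.array(p2,float).reshape(2,1)).ravel();return X[:3]/X[3]
def proj(c,X):
    K,R,t=c;q=(K@(R@np.atleast_2d(X).T+t[:,None]));return (q[:2]/q[2]).T
def mask(im,lo,hi):
    return cv2.inRange(cv2.cvtColor(im,cv2.COLOR_RGB2HSV),np.array(lo),np.array(hi))
def blobs(m,amin=15):
    cs=cv2.findContours(m,cv2.RETR_EXTERNAL,cv2.CHAIN_APPROX_NONE)[0]
    return sorted([c for c in cs if cv2.contourArea(c)>=amin],key=cv2.contourArea,reverse=True)
def poly(c,n=4):
    h=cv2.convexHull(c)
    for e in np.arange(.5,30,.5):
        a=cv2.approxPolyDP(h,e,True)
        if len(a)<=n:return a.reshape(-1,2)
E
python3 - <<'E'
from h import *
np.set_printoptions(precision=4,suppress=True)
for n in("scene","side"):
    im=cv2.imread(f"pics/{n}0.png")[:,:,::-1].copy();c=cam(n)
    print("==",n)
    g=dict(red=(mask(im,(0,150,60),(6,255,255))|mask(im,(174,150,60),(180,255,255))),green=mask(im,(50,100,30),(75,255,255)),yellow=mask(im,(22,200,60),(32,255,255)),black=mask(im,(0,0,0),(180,120,50)),blue=mask(im,(108,140,50),(125,255,255)))
    for k,m in g.items():
        for b in blobs(m,12)[:9]:
            x,y,w,h=cv2.boundingRect(b);M=cv2.moments(b)
            if k in("black","yellow") and cv2.contourArea(b)<500: continue
            z={"red":.06,"green":.0,"yellow":.042,"black":.004,"blue":.07}[k]
            p=poly(b)
            print(k,cv2.contourArea(b),(round(M["m10"]/M["m00"],1),round(M["m01"]/M["m00"],1)),(x,y,w,h),p.tolist(),(1000*plane(c,p,z)[:,:2]).round().astype(int).tolist())
E
```

```text
== scene
red 2680.5 (150.6, 28.9) (120, 0, 58, 71) [[171, 0], [177, 32], [142, 69], [120, 0]] [[-339, -602], [-144, -513], [73, -558], [-304, -792]]
red 846.5 (548.4, 69.5) (533, 48, 27, 46) [[558, 48], [559, 93], [533, 72], [543, 52]] [[-288, 771], [-51, 729], [-141, 669], [-256, 718]]
red 92.0 (241.1, 227.3) (237, 221, 9, 14) [[243, 221], [245, 232], [240, 234], [237, 222]] [[576, -106], [605, -95], [613, -105], [582, -120]]
green 3270.0 (522.4, 25.0) (479, 0, 81, 53) [[559, 0], [559, 42], [479, 50], [501, 0]] [[-725, 889], [-426, 833], [-324, 544], [-683, 661]]
green 818.0 (177.8, 177.1) (157, 159, 46, 34) [[165, 160], [184, 163], [200, 191], [159, 184]] [[379, -387], [380, -330], [467, -256], [465, -374]]
green 704.0 (243.0, 142.0) (226, 123, 36, 41) [[248, 123], [261, 143], [231, 163], [233, 131]] [[189, -186], [263, -129], [355, -198], [230, -223]]
green 572.0 (517.2, 56.0) (476, 46, 82, 19) [[557, 47], [533, 64], [476, 58], [535, 48]] [[-393, 820], [-275, 719], [-274, 529], [-372, 741]]
green 484.5 (182.7, 131.3) (174, 111, 20, 44) [[178, 111], [193, 125], [183, 154], [176, 14
[... 4547 characters left out ...]
 (513.8, 99.9) (484, 72, 57, 55) [[540, 77], [518, 126], [484, 102], [524, 72]] [[1551, -83], [1268, -182], [1301, -53], [1542, -35]]
blue 192.5 (540.8, 67.9) (526, 53, 30, 39) [[537, 53], [555, 64], [549, 91], [526, 71]] [[1685, 5], [1661, -71], [1497, -143], [1552, -35]]
blue 89.5 (331.0, 40.6) (320, 29, 27, 25) [[345, 45], [327, 50], [320, 36], [331, 29]] [[1250, 458], [1179, 473], [1232, 563], [1299, 577]]
blue 85.0 (480.5, 122.6) (461, 100, 35, 37) [[462, 101], [495, 129], [481, 136], [462, 125]] [[1258, -8], [1209, -149], [1154, -143], [1158, -80]]
blue 78.0 (400.6, 77.4) (382, 68, 43, 21) [[424, 76], [394, 88], [382, 74], [405, 68]] [[1288, 153], [1164, 167], [1199, 246], [1282, 224]]
```

Run:
```python
import cv2
a=cv2.imread("pics/scene0.png")[155:290,140:400];b=cv2.imread("pics/side0.png")[150:390,170:400]
cv2.imwrite("pics/a.png",cv2.resize(a,(780,405),interpolation=cv2.INTER_CUBIC))
cv2.imwrite("pics/b.png",cv2.resize(b,(575,600),interpolation=cv2.INTER_CUBIC))
```

```text
(no output)
```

View pics/a.png

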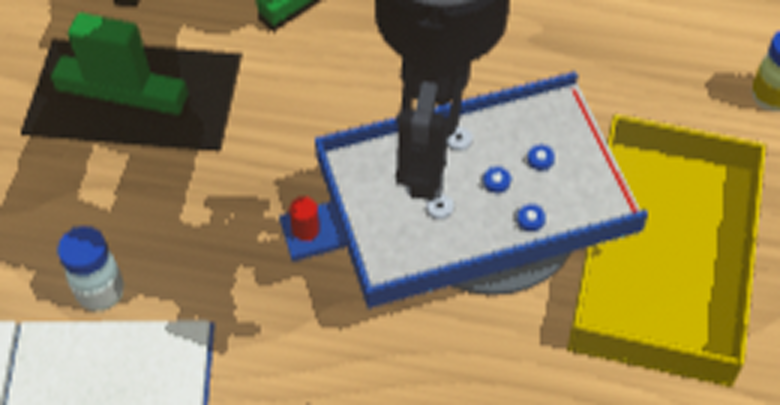

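View pics/b.png

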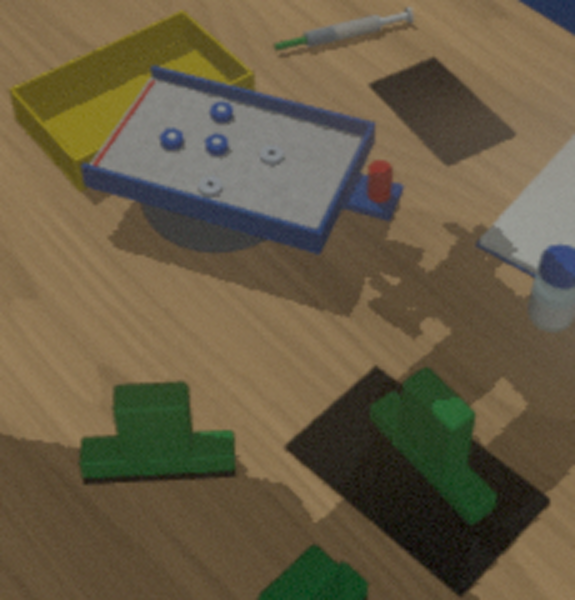

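Crop a (3x from 140,155) and crop b (2.5x from 170,150) clearly show the tray rail corners, the knob top at a(304,200)/b(381,165), the tub rim, and the five discs.

Run:
```python
from h import *
np.set_printoptions(precision=1,suppress=True)
A=lambda u,v:(140+u/3-.33,155+v/3-.33)
B=lambda u,v:(170+u/2.5-.3,150+v/2.5-.3)
a,b=cam("scene"),cam("side")
P=dict(knob=((304,202),(381,166)),clo=((318,139),(322,235)),chi=((369,293),(374,124)),olo=((576,75),(88,168)),ohi=((646,213),(155,68)),
 tub_lofar=((763,147),(13,92)),tub_hifar=((737,361),(185,13)),tub_hinear=((575,331),(251,74)),cap1=((541,155),(172,138)),cap2=((497,178),(217,143)),cap3=((531,215),(221,111)),seal1=((459,138),(210,187)),seal2=((440,206),(272,156)))
R={}
for k,(p,q) in P.items():
    X=tri(a,A(*p),b,B(*q));R[k]=X;z=None
    zz=.094 if k=="knob" else .042 if "tub" in k else .066 if "cap" in k or "seal" in k else .074
    print(k,X*1000,plane(a,A(*p),zz)[0,:2]*1000,plane(b,B(*q),zz)[0,:2]*1000)
m=lambda p,q:plane(a,A(*p),.042)[0]
lo=m((615,117),0)
print("tub lonear",lo*1000)
```

```text
knob [ 604.1 -105.    96.8] [ 600.5 -103.3] [ 606.9 -104.8]
clo [ 527.2 -114.1   70.4] [ 527.  -110.4] [ 526.1 -118.7]
chi [657.  -42.8  70.2] [657.9 -40.9] [654.6 -46.7]
olo [421.3  85.8  68.9] [421.7  89. ] [419.7  77.9]
ohi [548.7 155.5  70.9] [548.2 157.6] [547.2 150. ]
tub_lofar [441.  252.3  36.1] [443.3 252.8] [438.5 244.2]
tub_hifar [646.3 237.1  39.9] [645.8 238.3] [645.1 233.4]
tub_hinear [640.3 116.8  35.7] [643.8 116.1] [635.7 111.3]
cap1 [504.8  68.6  66. ] [503.2  70.2] [505.2  67.1]
cap2 [533.   36.7  65.1] [532.2  38.2] [532.9  34.7]
cap3 [562.8  68.2  65.5] [561.8  69.6] [562.9  66.6]
seal1 [496.    0.1  60.1] [498.9   1.8] [493.1  -5.7]
seal2 [564.4  -4.6  59.2] [567.   -2.3] [560.5 -11.4]
tub lonear [435.2 127.7  42. ]
```

drive_tool --deltas '[[[-25,-5,10,-0.1],[-50,-10,20,-0.2],[-75,-15,30,-0.3],[-105,-20,40,-0.4],[-105,-20,50,-0.496]]]'

```text
t: 0.57
tcp_pos: [0.6045, -0.11, 0.1807]
tool_rot: [0.511, 0.859, -0.001, 0.001]
force: [-0.1, 0.3, -0.0]
finger_gap: 1.002
gripper_force: 0.0
```

Run:
```python
from h import *
s=manip.sense();print(s["t"],s["tcp_pos"],s["tool_rot"],s["force"])
c=cam("wrist");im=vision.snapshot("wrist");cv2.imwrite("pics/w1.png",im[:,:,::-1])
print(proj(c,[.604,-.105,.094]),proj(c,[.604,-.105,.06]),-c[1].T@c[2])
m=mask(im,(0,150,60),(6,255,255))|mask(im,(174,150,60),(180,255,255))
for b in blobs(m)[:3]:
    M=cv2.moments(b);p=(M["m10"]/M["m00"],M["m01"]/M["m00"]);print(cv2.contourArea(b),p,cv2.boundingRect(b),plane(c,p,.077))
```

```text
0.5667 [ 0.60449858 -0.11001832  0.18066908] [ 5.11444707e-01  8.59315158e-01 -1.14725166e-03  6.74746319e-04] [-0.07248043  0.3291109  -0.02373337]
[[282.6567935  209.75100577]] [[282.32831721 197.79896468]] [ 0.56513563 -0.03800052  0.32310712]
673.5 (282.6134620143529, 203.76664192031672) (270, 187, 27, 34) [[ 0.60425594 -0.10523428  0.077     ]]
```

View pics/w1.png

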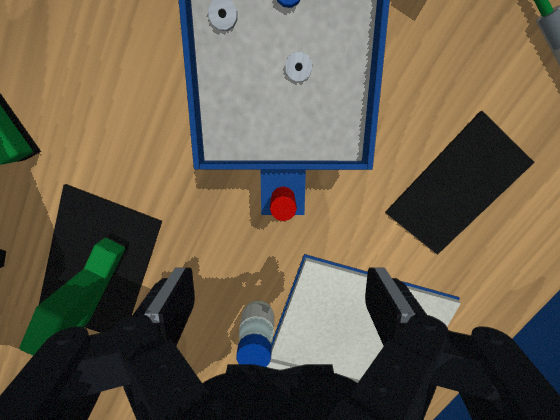

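The wrist view confirms the knob at (283,204), giving (604,-105) mm, and the tray is squared to the tool.

drive_tool --deltas '[[[0,0,30,0],[0,0,60,0],[0,0,80,0],[0,0,90,0],[0,0,90,0]]]' --jaw 60

```text
t: 1.03
tcp_pos: [0.6033, -0.1038, 0.0889]
tool_rot: [0.512, 0.859, -0.0, -0.003]
force: [-0.3, 0.5, 0.2]
finger_gap: 0.699
gripper_force: 0.0
```

drive_tool --deltas '[[[0,0,12,0],[0,0,22,0],[0,0,22,0]]]'

```text
t: 1.28
tcp_pos: [0.6044, -0.1046, 0.0682]
tool_rot: [0.512, 0.859, -0.0, -0.001]
force: [-0.6, 0.5, -0.3]
finger_gap: 0.705
gripper_force: 0.0
```

drive_tool --deltas '[[[0,0,0,0],[0,0,0,0],[0,0,0,0],[0,0,0,0],[0,0,0,0]]]' --jaw 10 --force 40

```text
t: 1.7
tcp_pos: [0.6055, -0.1052, 0.0703]
tool_rot: [0.512, 0.859, 0.0, 0.001]
force: [0.7, 0.1, 3.1]
finger_gap: 0.24
gripper_force: 39.1
```

drive_tool --deltas '[[[0.25,-8.8,0,0.056],[1.0,-17.7,0,0.112],[2.2,-26.4,0,0.168],[3.9,-35.1,0,0.224],[6.2,-44.0,0,0.282]]]'

```text
t: 2.12
tcp_pos: [0.5641, -0.1208, 0.0702]
tool_rot: [0.628, 0.778, 0.0, 0.001]
force: [0.9, 1.5, 2.7]
finger_gap: 0.242
gripper_force: 39.8
```

drive_tool --deltas '[[[0.25,-8.8,0,0.056],[1.0,-17.7,0,0.112],[2.2,-26.4,0,0.168],[3.9,-35.1,0,0.224],[6.2,-44.0,0,0.282]]]'

```text
t: 2.53
tcp_pos: [0.5198, -0.1244, 0.0702]
tool_rot: [0.731, 0.682, 0.0, 0.001]
force: [0.7, 1.4, 3.6]
finger_gap: 0.244
gripper_force: 39.9
```

drive_tool --deltas '[[[0,0,0,0],[0,0,0,0],[0,0,0,0]]]'

```text
t: 2.78
tcp_pos: [0.5189, -0.1243, 0.0702]
tool_rot: [0.73, 0.683, -0.0, 0.0]
force: [-1.8, -1.9, 6.7]
finger_gap: 0.24
gripper_force: 40.1
```

drive_tool --deltas '[[[0,0,0,0],[0,0,0,0],[0,0,-20,0],[0,0,-50,0],[0,0,-80,0]]]' --jaw 60

```text
t: 3.2
tcp_pos: [0.5183, -0.1232, 0.1491]
tool_rot: [0.731, 0.683, -0.0, -0.002]
force: [0.9, 0.1, -0.3]
finger_gap: 0.699
gripper_force: 0.0
```

drive_tool --deltas '[[[-30,-5,-20,0],[-65,-10,-50,-0.02],[-105,-15,-80,-0.04],[-145,-20,-100,-0.068],[-180,-20,-100,-0.068]]]'

```text
t: 3.62
tcp_pos: [0.4885, -0.2951, 0.2516]
tool_rot: [0.706, 0.708, 0.001, 0.003]
force: [1.9, 1.2, -0.0]
finger_gap: 0.704
gripper_force: 0.0
```

drive_tool --deltas '[[[-20,0,0,0],[-20,0,0,0],[-20,0,0,0]]]'

```text
t: 3.87
tcp_pos: [0.4874, -0.3145, 0.2476]
tool_rot: [0.708, 0.706, 0.0, -0.0]
force: [-0.6, 0.2, 0.8]
finger_gap: 0.702
gripper_force: 0.0
```

Run:
```python
from h import *
s=manip.sense();print(s["t"],s["tcp_pos"],s["tool_rot"],s["q"])
im=vision.snapshot("scene");cv2.imwrite("pics/scene2.png",im[:,:,::-1])
c=cam("wrist");im=vision.snapshot("wrist");cv2.imwrite("pics/w2.png",im[:,:,::-1])
import pickle;pickle.dump(c,open("w2.pkl","wb"))
```

```text
3.8667 [ 0.48735154 -0.31451629  0.24756243] [ 7.07909783e-01  7.06302643e-01  3.39011784e-04 -4.47905723e-04] [-7.66025974e-01  4.48478710e-01  1.52916757e+00  7.57849089e-04
  1.16482820e+00 -7.64052723e-01]
```

View pics/w2.png

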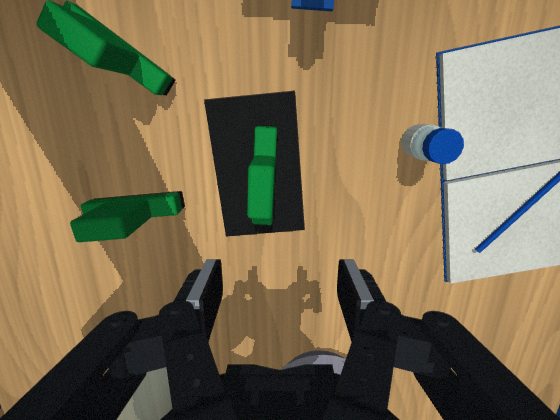

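The wrist view shows the target scraper at (262,175) on the large mat, whose corners are (206,100), (294,92), (304,229), (227,236). The decoys are well to the left, and vial_a is at (435,145).

drive_tool --deltas '[[[-10,-30,-5,0],[-30,-40,-5,0],[-30,-40,-5,0],[-30,-40,-5,0]]]'

```text
t: 4.3
tcp_pos: [0.4476, -0.3427, 0.2527]
tool_rot: [0.707, 0.707, 0.0, -0.001]
force: [0.1, 0.9, 0.4]
finger_gap: 0.7
gripper_force: 0.0
```

Run:
```python
from h import *
import pickle
c=cam("wrist");im=vision.snapshot("wrist");cv2.imwrite("pics/w3.png",im[:,:,::-1])
pickle.dump(c,open("w3.pkl","wb"))
a=cv2.imread("pics/w2.png")[85:245,200:310];b=cv2.imread("pics/w3.png")[65:225,240:370]
f=lambda x:cv2.resize(x,None,fx=3.3,fy=3.3,interpolation=cv2.INTER_CUBIC)
o=np.hstack([f(a),f(b)]);print(o.shape);cv2.imwrite("pics/w23.png",o)
```

```text
(528, 792, 3)
```

View pics/w23.png

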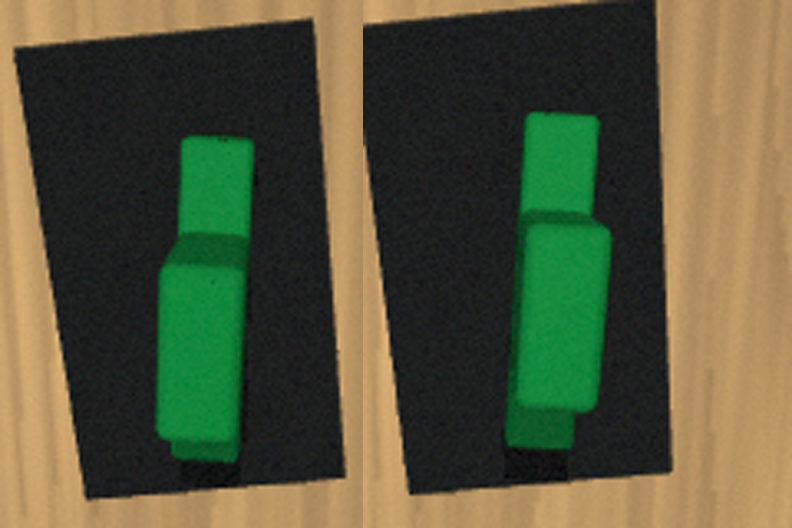

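The crops show the grip top corners (left 160..244 by 265..440, right 517..611 by 223..412), the body's +y end and the mat corners.

Run:
```python
from h import *
import pickle
np.set_printoptions(precision=1,suppress=True)
a=pickle.load(open("w2.pkl","rb"));b=pickle.load(open("w3.pkl","rb"))
L=lambda u,v:(200+u/3.3-.35,85+v/3.3-.35)
Rr=lambda u,v:(240+(u-363)/3.3-.35,65+v/3.3-.35)
for n,p,q in [("g1",(160,265),(525,223)),("g2",(244,268),(611,228)),("g3",(240,440),(600,412)),("g4",(157,438),(517,410)),("b1",(181,138),(525,113)),("b2",(254,138),(598,116)),("mat",(345,477),(672,470)),("mat2",(87,499),(410,494))]:
    z=.104 if n[0]=="g" else .036 if n[0]=="b" else .004
    print(n,tri(a,L(*p),b,Rr(*q))*1000,plane(a,L(*p),z)*1000,plane(b,Rr(*q),z)*1000)
for p in [(15,47),(313,19),(345,477),(87,499)]: print(plane(a,L(*p),.004)*1000)
# tray check in new scene
```

```text
g1 [ 456.2 -282.3  100.9] [[ 456.7 -282.   104. ]] [[ 455.9 -281.8  104. ]]
g2 [ 480.9 -283.5  100.2] [[ 481.  -282.9  104. ]] [[ 480.5 -283.2  104. ]]
g3 [ 479.5 -338.6   97.6] [[ 479.4 -335.9  104. ]] [[ 479.1 -337.4  104. ]]
g4 [ 453.7 -337.5   99. ] [[ 454.  -335.2  104. ]] [[ 454.  -336.7  104. ]]
b1 [ 457.8 -250.2   31. ] [[ 458.3 -250.    36. ]] [[ 457.6 -250.3   36. ]]
b2 [ 483.4 -250.8   24.9] [[ 483.4 -250.    36. ]] [[ 482.5 -251.3   36. ]]
mat [ 520.2 -387.4    7.1] [[ 520.6 -388.7    4. ]] [[ 520.7 -388.3    4. ]]
mat2 [ 411.8 -399.     3. ] [[ 411.9 -398.6    4. ]] [[ 411.8 -398.7    4. ]]
[[ 396.  -219.5    4. ]]
[[ 504.6 -210.1    4. ]]
[[ 520.6 -388.7    4. ]]
[[ 411.9 -398.6    4. ]]
```

drive_tool --deltas '[[[15,10,20,0.047],[33,20,40,0.047],[33,20,75,0.047],[33,20,110,0.047],[33,20,120,0.047]]]'

```text
t: 4.77
tcp_pos: [0.4661, -0.3063, 0.1285]
tool_rot: [0.723, 0.691, 0.0, -0.005]
force: [-0.5, 0.9, -0.4]
finger_gap: 0.701
gripper_force: 0.0
```

drive_tool --deltas '[[[0,0,25,0],[0,0,50,0],[0,0,70,0],[0,0,70,0]]]'

```text
t: 5.1
tcp_pos: [0.4664, -0.3083, 0.0601]
tool_rot: [0.723, 0.691, 0.0, -0.004]
force: [-0.4, 0.4, 1.3]
finger_gap: 0.704
gripper_force: 0.0
```

Centred within about 2 mm; close firmly and then lift.

drive_tool --deltas '[[[0,0,0,0],[0,0,0,0],[0,0,0,0],[0,0,0,0],[0,0,0,0]]]' --jaw 10 --force 70

```text
t: 5.52
tcp_pos: [0.4687, -0.3115, 0.0648]
tool_rot: [0.723, 0.69, 0.0, 0.002]
force: [-0.1, 0.6, 6.2]
finger_gap: 0.297
gripper_force: 69.4
```

drive_tool --deltas '[[[0,0,-20,0],[0,0,-45,0],[0,0,-75,0],[0,0,-105,0],[0,0,-110,0]]]'

```text
t: 5.93
tcp_pos: [0.4698, -0.3129, 0.178]
tool_rot: [0.724, 0.69, 0.0, 0.005]
force: [0.7, -1.0, -1.6]
finger_gap: 0.296
gripper_force: 69.5
```

drive_tool --deltas '[[[0,0,0,0],[0,0,0,0],[0,0,0,0],[0,0,0,0]]]'

```text
t: 6.27
tcp_pos: [0.4666, -0.3098, 0.1711]
tool_rot: [0.724, 0.69, -0.0, -0.002]
force: [-1.0, 0.0, -1.5]
finger_gap: 0.293
gripper_force: 69.4
```

Run:
```python
from h import *
s=manip.sense();print(s["t"],s["tcp_pos"],s["tool_rot"],s["force"],s["ft_torque"],s["q"])
c=cam("scene");im=vision.snapshot("scene");cv2.imwrite("pics/scene3.png",im[:,:,::-1])
d=cam("side");im2=vision.snapshot("side");cv2.imwrite("pics/side3.png",im2[:,:,::-1])
a=im[150:300,140:410];b=im2[150:300,150:380]
o=np.hstack([cv2.resize(a,(432,240)),cv2.resize(b,(368,240))]);o=cv2.resize(o,(800,240))
a=cv2.resize(a,(540,300),interpolation=cv2.INTER_CUBIC);b=cv2.resize(b,(460,300),interpolation=cv2.INTER_CUBIC)
o=np.vstack([a,np.pad(b,((0,0),(0,80),(0,0)))]);cv2.imwrite("pics/c3.png",o[:,:,::-1])
```

```text
6.2667 [ 0.46659903 -0.30982557  0.17105388] [ 7.23550917e-01  6.90267694e-01 -7.13397067e-05 -2.13924265e-03] [-0.97898765  0.04138023 -1.45123918] [-0.01358044  0.04685223 -0.01511776] [-7.85637999e-01  5.21070966e-01  1.65387741e+00 -5.20626691e-05
  9.70924933e-01 -7.38534477e-01]
```

View pics/c3.png

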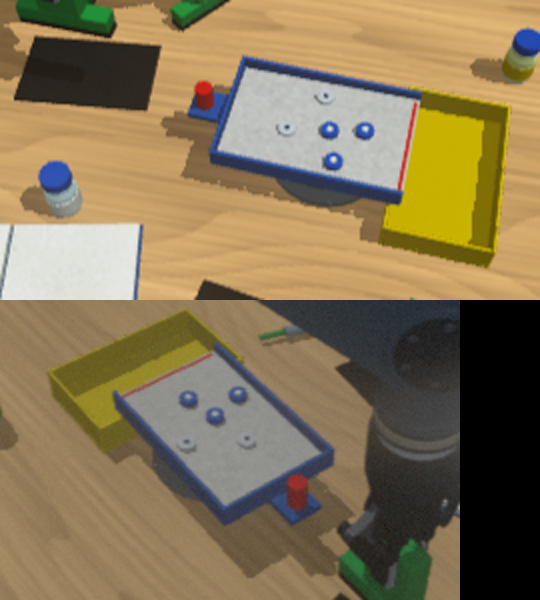

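The pictures show the tray squared to the tub, the knob on the near side, the scraper held level, and the two seals nearest the closed end. I'll compute the exact tray pose.

Run:
```python
from h import *
np.set_printoptions(precision=1,suppress=True)
a,b=cam("scene"),cam("side")
A=lambda u,v:(140+u/2-.25,150+v/2-.25)
B=lambda u,v:(150+u/2-.25,150+(v-300)/2-.25)
P=dict(clo=((243,57),(222,517)),chi=((214,156),(332,449)),olo=((422,92),(117,394)),ohi=((402,194),(216,347)),knob=((204,84),(298,479)),seal1=((324,97),(187,443)),seal2=((286,128),(247,439)),cap1=((364,129),(188,398)),cap2=((329,129),(215,414)),cap3=((333,160),(238,394)))
R={}
for k,(p,q) in P.items():
    R[k]=tri(a,A(*p),b,B(*q));print(k,R[k]*1000)
for i,j in(("clo","olo"),("chi","ohi")):
    d=R[j]-R[i];print(np.degrees(np.arctan2(d[1],d[0])),np.linalg.norm(d))
d=R["chi"]-R["clo"];print(np.degrees(np.arctan2(d[1],d[0]))+90)
ps=np.radians(86.1);e=np.array([np.cos(ps),np.sin(ps)]);f=np.array([-e[1],e[0]]);o=np.array([.5305,.034])
for k in R: print(k,1000*np.array([(R[k][:2]-o)@e,(R[k][:2]-o)@f]))
```

```text
clo [444.1 -90.5  64.2]
chi [598.2 -93.8  66.2]
olo [464.7 136.7  69.7]
ohi [608.7 128.5  66.7]
knob [ 519.8 -123.2   97.1]
seal1 [484.1  22.1  60.9]
seal2 [539.4 -16.9  61.3]
cap1 [526.7  76.3  66.4]
cap2 [534.3  34.8  66. ]
cap3 [576.5  45.2  64.9]
84.83556292388172 0.22819841783013634
87.29582725002271 0.22248127229558803
88.79082161242843
clo [-130.1   77.7]
chi [-122.9  -76.2]
olo [98.  72.7]
ohi [ 99.6 -71.5]
knob [-157.5   -0.1]
seal1 [-15.   45.4]
seal2 [-50.2 -12.4]
cap1 [42.   6.7]
cap2 [ 1.1 -3.7]
cap3 [ 14.3 -45.2]
```

drive_tool --deltas '[[[20,0,-15,0],[60,8,-15,0],[100,18,-15,0],[140,27,-15,0],[180,35,-15,0]]]'

```text
t: 6.78
tcp_pos: [0.5112, -0.1311, 0.1873]
tool_rot: [0.724, 0.69, -0.0, -0.001]
force: [0.6, 0.3, -2.4]
finger_gap: 0.293
gripper_force: 69.3
```

drive_tool --deltas '[[[35,6,0,0.11],[60,10,0,0.22],[74.5,10.3,0,0.33],[74.5,10.3,0,0.44],[74.5,10.3,0,0.55]]]'

```text
t: 7.2
tcp_pos: [0.5245, -0.0571, 0.1871]
tool_rot: [0.884, 0.467, -0.001, -0.001]
force: [0.2, -0.5, -1.6]
finger_gap: 0.295
gripper_force: 69.1
```

drive_tool --deltas '[[[0,0,0,0.12],[0,0,0,0.24],[0,0,0,0.36],[0,0,0,0.48],[0,0,0,0.6]]]'

```text
t: 7.62
tcp_pos: [0.5245, -0.0586, 0.1871]
tool_rot: [0.983, 0.183, -0.001, -0.0]
force: [-0.4, -0.8, -2.4]
finger_gap: 0.292
gripper_force: 69.2
```

drive_tool --deltas '[[[0,0,0,0.11],[0,0,0,0.22],[0,0,0,0.33],[0,0,0,0.441],[0,0,0,0.441]]]'

```text
t: 8.03
tcp_pos: [0.5245, -0.0586, 0.1872]
tool_rot: [0.999, -0.035, -0.001, -0.0]
force: [0.3, 1.0, -2.8]
finger_gap: 0.295
gripper_force: 69.2
```

drive_tool --deltas '[[[0,0,0,0],[0,0,0,0],[0,0,0,0]]]'

```text
t: 8.28
tcp_pos: [0.5248, -0.0587, 0.1877]
tool_rot: [0.999, -0.033, -0.0, -0.0]
force: [0.1, 0.9, -2.3]
finger_gap: 0.296
gripper_force: 69.2
```

```bash
cat > st.py <<'E'
from h import *
np.set_printoptions(precision=2,suppress=True)
s=manip.sense();p=s["tcp_pos"];x,y,z,w=s["tool_rot"];ps=np.radians(86.1);e=np.array([np.cos(ps),np.sin(ps)]);f=np.array([-e[1],e[0]]);d=p[:2]-[.5305,.034]
from scipy.spatial.transform import Rotation as R
M=R.from_quat(s["tool_rot"]).as_matrix()
print(s["t"],p*1000,"tray",1000*d@e,1000*d@f,"toolx",np.degrees(np.arctan2(M[1,0],M[0,0])),"z",M[:,2],"F",s["force"],s["ft_torque"])
E
python3 st.py
```

```text
8.2833 [524.78 -58.71 187.73] tray -92.88085708929849 -0.597081673266584 toolx -3.7602515726205734 z [-0.  0. -1.] F [ 0.1   0.92 -2.35] [ 0.    0.01 -0.03]
```

drive_tool --deltas '[[[0,0,20,0],[0,0,40,0],[0,0,54,0],[0,0,54,0]]]'

```text
t: 8.62
tcp_pos: [0.5228, -0.0581, 0.1314]
tool_rot: [0.999, -0.033, -0.003, -0.001]
force: [-0.4, 1.0, -2.1]
finger_gap: 0.296
gripper_force: 69.1
```

drive_tool --deltas '[[[0,0,1,0],[0,0,2,0],[0,0,3,0],[0,0,4,0]]]'

```text
t: 8.95
tcp_pos: [0.5256, -0.059, 0.1309]
tool_rot: [0.999, -0.033, 0.001, 0.0]
force: [-1.4, 1.0, -3.0]
finger_gap: 0.297
gripper_force: 69.1
```

drive_tool --deltas '[[[0,0,1,0],[0,0,2,0],[0,0,2,0]]]'

```text
t: 9.2
tcp_pos: [0.5249, -0.0587, 0.1281]
tool_rot: [0.999, -0.034, 0.0, 0.0]
force: [0.5, 0.6, -2.4]
finger_gap: 0.298
gripper_force: 69.1
```

drive_tool --deltas '[[[0,0,1,0],[0,0,2,0],[0,0,2,0]]]'

```text
t: 9.45
tcp_pos: [0.5248, -0.0587, 0.1258]
tool_rot: [0.999, -0.034, -0.0, -0.0]
force: [-0.7, 0.2, -2.5]
finger_gap: 0.295
gripper_force: 69.1
```

drive_tool --deltas '[[[0,0,1,0],[0,0,2,0],[0,0,2,0]]]'

```text
t: 9.7
tcp_pos: [0.5248, -0.0587, 0.1238]
tool_rot: [0.999, -0.034, -0.0, -0.0]
force: [0.2, -0.3, -1.7]
finger_gap: 0.294
gripper_force: 69.1
```

drive_tool --deltas '[[[0,0,1,0],[0,0,2,0],[0,0,2,0]]]'

```text
t: 9.95
tcp_pos: [0.5248, -0.0587, 0.1218]
tool_rot: [0.999, -0.034, -0.0, -0.0]
force: [-0.2, 0.6, -2.3]
finger_gap: 0.291
gripper_force: 69.1
```

drive_tool --deltas '[[[0,0,0.5,0],[0,0,1,0],[0,0,1,0]]]'

```text
t: 10.2
tcp_pos: [0.5249, -0.0587, 0.1209]
tool_rot: [0.999, -0.034, -0.0, -0.0]
force: [0.1, 0.1, -2.4]
finger_gap: 0.295
gripper_force: 69.1
```

drive_tool --deltas '[[[0,0,0.5,0],[0,0,1,0],[0,0,1,0]]]'

```text
t: 10.45
tcp_pos: [0.5248, -0.0587, 0.1199]
tool_rot: [0.999, -0.034, -0.0, -0.0]
force: [-0.4, -0.8, -2.4]
finger_gap: 0.298
gripper_force: 69.1
```

drive_tool --deltas '[[[0,0,0.5,0],[0,0,1,0],[0,0,1,0]]]'

```text
t: 10.7
tcp_pos: [0.5249, -0.0587, 0.1189]
tool_rot: [0.999, -0.034, -0.0, 0.0]
force: [0.4, -0.5, -2.9]
finger_gap: 0.295
gripper_force: 69.1
```

drive_tool --deltas '[[[0,0,0.5,0],[0,0,1,0],[0,0,1,0]]]'

```text
t: 10.95
tcp_pos: [0.525, -0.0588, 0.1187]
tool_rot: [0.999, -0.034, 0.0, 0.0]
force: [-0.4, 1.1, 4.1]
finger_gap: 0.295
gripper_force: 70.3
```

drive_tool --deltas '[[[0,0,0.5,0],[0,0,1,0],[0,0,1,0]]]'

```text
t: 11.2
tcp_pos: [0.5251, -0.0588, 0.1187]
tool_rot: [0.999, -0.033, 0.0, 0.0]
force: [-2.5, 1.4, 12.1]
finger_gap: 0.3
gripper_force: 71.2
```

drive_tool --deltas '[[[0,0,0.5,0],[0,0,1,0],[0,0,1,0]]]'

```text
t: 11.45
tcp_pos: [0.5252, -0.0588, 0.1186]
tool_rot: [0.999, -0.033, 0.001, 0.0]
force: [-3.4, 0.1, 18.1]
finger_gap: 0.299
gripper_force: 72.1
```

Contact is at TCP z 118.7 mm, stiffness about 7 N/mm. Ease off to about 10 N and begin the wipe to feel the slope.

drive_tool --deltas '[[[0,0,-1,0],[0,0,-1.4,0],[0,0,-1.4,0],[0,0,-1.4,0]]]'

```text
t: 11.78
tcp_pos: [0.5252, -0.0588, 0.1187]
tool_rot: [0.999, -0.033, 0.0, 0.0]
force: [-1.4, 1.1, 9.2]
finger_gap: 0.296
gripper_force: 70.4
```

drive_tool --deltas '[[[0,-2,0,0],[0,-5,0,0],[0,-8,0,0],[0,-10,0,0],[0,-10,0,0]]]'

```text
t: 12.2
tcp_pos: [0.527, -0.0505, 0.119]
tool_rot: [0.999, -0.032, 0.002, 0.002]
force: [-0.4, -3.8, 7.6]
finger_gap: 0.296
gripper_force: 70.4
```

```bash
python3 st.py
```

```text
12.2 [527.   -50.52 118.96] tray -84.56027046967392 -2.2610230625505263 toolx -3.7040489816144078 z [ 0. -0. -1.] F [-0.43 -3.85  7.56] [-0.84  0.52  0.14]
```

drive_tool --deltas '[[[-0.5,-3,0,0],[-1,-6,-0.1,0],[-1,-9,-0.1,0],[-1,-12,-0.2,0],[-1,-12,-0.2,0]]]'

```text
t: 12.62
tcp_pos: [0.5275, -0.0385, 0.1193]
tool_rot: [0.999, -0.032, 0.002, 0.002]
force: [0.0, -3.8, 7.7]
finger_gap: 0.294
gripper_force: 70.4
```

```bash
python3 st.py
```

```text
12.6167 [527.47 -38.55 119.32] tray -72.58565865240654 -1.9162053896978861 toolx -3.691017524377234 z [ 0. -0. -1.] F [ 0.04 -3.83  7.67] [-0.84  0.39  0.15]
```

Slope is about +0.03 (rising to the open end), with a steady 10 N contact. Continue following it.

drive_tool --deltas '[[[-0.3,-5,-0.1,0],[-0.6,-10,-0.3,0],[-1,-15,-0.4,0],[-1,-20,-0.6,0],[-1,-20,-0.6,0]]]'

```text
t: 13.03
tcp_pos: [0.5278, -0.0179, 0.1198]
tool_rot: [0.999, -0.032, 0.003, 0.002]
force: [0.7, -3.7, 7.1]
finger_gap: 0.299
gripper_force: 70.3
```

drive_tool --deltas '[[[0,-5,-0.1,0],[0,-10,-0.3,0],[0,-15,-0.4,0],[0,-20,-0.6,0],[0,-20,-0.6,0]]]'

```text
t: 13.45
tcp_pos: [0.529, 0.0022, 0.1203]
tool_rot: [0.999, -0.032, 0.002, 0.002]
force: [0.4, -2.5, 7.6]
finger_gap: 0.291
gripper_force: 70.3
```

```bash
python3 st.py
```

```text
13.45 [528.96   2.21 120.25] tray -31.81772982491449 -0.6247079495574595 toolx -3.7040262209802366 z [ 0. -0. -1.] F [ 0.39 -2.47  7.58] [-0.6   0.32  0.07]
```

drive_tool --deltas '[[[0,-5,-0.1,0],[0,-10,-0.3,0],[0,-15,-0.4,0],[0,-20,-0.55,0],[0,-20,-0.55,0]]]'

```text
t: 13.87
tcp_pos: [0.5302, 0.0223, 0.1207]
tool_rot: [0.999, -0.032, 0.002, 0.001]
force: [0.8, -3.2, 6.2]
finger_gap: 0.294
gripper_force: 70.2
```

drive_tool --deltas '[[[0,-5,-0.1,0],[0,-10,-0.3,0],[0,-15,-0.4,0],[0,-20,-0.55,0],[0,-20,-0.55,0]]]'

```text
t: 14.28
tcp_pos: [0.5314, 0.0424, 0.1212]
tool_rot: [0.999, -0.032, 0.002, 0.001]
force: [0.5, -1.6, 5.9]
finger_gap: 0.297
gripper_force: 70.2
```

drive_tool --deltas '[[[0,-5,-0.1,0],[0,-10,-0.3,0],[0,-15,-0.4,0],[0,-20,-0.55,0],[0,-20,-0.55,0]]]'

```text
t: 14.7
tcp_pos: [0.5326, 0.0625, 0.1216]
tool_rot: [0.999, -0.032, 0.002, 0.001]
force: [0.6, -2.3, 5.7]
finger_gap: 0.299
gripper_force: 70.1
```

```bash
python3 st.py
```

```text
14.7 [532.57  62.46 121.6 ] tray 28.537309819460756 -0.13024012447100186 toolx -3.721019191816871 z [ 0. -0. -1.] F [ 0.55 -2.32  5.66] [-0.43  0.31  0.06]
```

drive_tool --deltas '[[[0,-5,-0.1,0],[0,-10,-0.2,0],[0,-15,-0.3,0],[0,-20,-0.4,0],[0,-20,-0.4,0]]]'

```text
t: 15.12
tcp_pos: [0.5339, 0.0824, 0.1221]
tool_rot: [0.999, -0.032, 0.002, 0.001]
force: [0.9, -2.5, 5.3]
finger_gap: 0.299
gripper_force: 70.2
```

drive_tool --deltas '[[[0,-5,-0.1,0],[0,-10,-0.2,0],[0,-15,-0.3,0],[0,-20,-0.4,0],[0,-20,-0.4,0]]]'

```text
t: 15.53
tcp_pos: [0.5352, 0.1024, 0.1225]
tool_rot: [0.999, -0.032, 0.002, 0.001]
force: [0.6, -2.4, 5.9]
finger_gap: 0.294
gripper_force: 70.2
```

drive_tool --deltas '[[[0,-4,-0.1,0],[0,-8,-0.2,0],[0,-10,-0.2,0],[0,-10,-0.2,0],[0,-10,-0.2,0]]]'

```text
t: 15.95
tcp_pos: [0.5359, 0.1119, 0.1227]
tool_rot: [0.999, -0.033, 0.002, 0.001]
force: [-0.2, -3.0, 6.6]
finger_gap: 0.292
gripper_force: 70.2
```

```bash
python3 st.py
```

```text
15.95 [535.85 111.87 122.73] tray 78.05579002595206 -0.041365875750345005 toolx -3.734376122616736 z [ 0. -0. -1.] F [-0.2  -2.99  6.57] [-0.68  0.33  0.13]
```

drive_tool --deltas '[[[0,-5,-0.2,0],[0,-10,-0.4,0],[0,-15,-0.5,0],[0,-20,-0.7,0],[0,-20,-0.8,0]]]'

```text
t: 16.37
tcp_pos: [0.5367, 0.1331, 0.123]
tool_rot: [0.999, -0.033, 0.001, 0.0]
force: [1.0, -1.3, 5.9]
finger_gap: 0.294
gripper_force: 70.1
```

drive_tool --deltas '[[[0,-5,-0.5,0],[0,-10,-1,0],[0,-15,-1.2,0],[0,-20,-1.2,0],[0,-20,-1.2,0]]]'

```text
t: 16.78
tcp_pos: [0.5365, 0.1545, 0.1227]
tool_rot: [0.999, -0.033, -0.001, -0.001]
force: [-0.9, 0.6, -2.0]
finger_gap: 0.294
gripper_force: 69.1
```

```bash
python3 st.py
python3 - <<'E'
from h import *
im=vision.snapshot("scene");im2=vision.snapshot("side")
a=cv2.resize(im[150:300,230:410],(540,450),interpolation=cv2.INTER_CUBIC)[:, :,::-1]
b=cv2.resize(im2[130:280,150:350],(400,300),interpolation=cv2.INTER_CUBIC)[:,:,::-1]
b=np.pad(b[:, :260],((0,150),(0,0),(0,0)))
cv2.imwrite("pics/e.png",np.hstack([a,b]))
E
```

```text
16.7833 [536.49 154.48 122.75] tray 120.60648917470232 2.2217374792855145 toolx -3.8144552700594057 z [-0.  0. -1.] F [-0.89  0.59 -2.03] [-0.05 -0.   -0.04]
```

View pics/e.png

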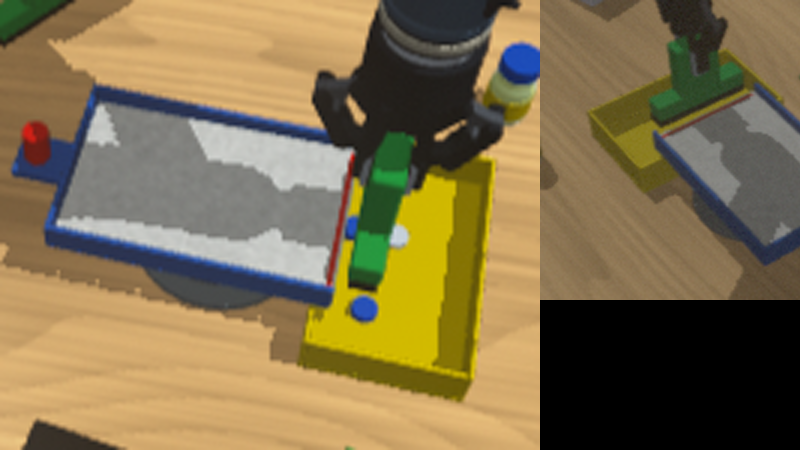

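The tray is empty and the pieces lie in the tub (blue at (364,308), (352,228); seal at (398,237)). Lift and go back to the mat.

drive_tool --deltas '[[[0,0,-15,0],[0,0,-40,0],[0,0,-65,0],[0,0,-65,0]]]'

```text
t: 17.22
tcp_pos: [0.5402, 0.1533, 0.1926]
tool_rot: [0.999, -0.034, 0.005, -0.001]
force: [1.8, -0.8, -1.9]
finger_gap: 0.295
gripper_force: 69.4
```

drive_tool --deltas '[[[-4,35,0,0],[-8,75,0,0],[-12,115,0,0],[-16,155,0,0],[-20,195,0,0]]]'

```text
t: 17.63
tcp_pos: [0.5029, -0.0416, 0.1875]
tool_rot: [0.999, -0.033, -0.001, -0.0]
force: [1.1, -0.3, -1.9]
finger_gap: 0.299
gripper_force: 69.8
```

drive_tool --deltas '[[[-4,40,0,0],[-8,80,0,0],[-12,120,0,0],[-16,160,0,0],[-20,200,0,0]]]'

```text
t: 18.05
tcp_pos: [0.4694, -0.24, 0.1873]
tool_rot: [0.999, -0.034, -0.001, -0.001]
force: [0.6, -1.0, -2.2]
finger_gap: 0.298
gripper_force: 69.8
```

drive_tool --deltas '[[[-1,30,0,-0.11],[-2,55,0,-0.22],[-3.4,70.5,0,-0.33],[-3.4,70.5,0,-0.44],[-3.4,70.5,0,-0.55]]]'

```text
t: 18.47
tcp_pos: [0.4617, -0.3098, 0.187]
tool_rot: [0.971, 0.24, -0.0, -0.001]
force: [-0.6, 0.9, -2.8]
finger_gap: 0.294
gripper_force: 69.8
```

drive_tool --deltas '[[[0,0,0,-0.12],[0,0,0,-0.24],[0,0,0,-0.36],[0,0,0,-0.48],[0,0,0,-0.6]]]'

```text
t: 18.88
tcp_pos: [0.4619, -0.3081, 0.1871]
tool_rot: [0.856, 0.518, -0.0, -0.001]
force: [0.1, -0.6, -2.1]
finger_gap: 0.295
gripper_force: 70.0
```

drive_tool --deltas '[[[0,0,0,-0.11],[0,0,0,-0.22],[0,0,0,-0.33],[0,0,0,-0.44],[0,0,0,-0.44]]]'

```text
t: 19.3
tcp_pos: [0.462, -0.3081, 0.1872]
tool_rot: [0.723, 0.69, 0.0, -0.001]
force: [-0.1, 0.1, -1.7]
finger_gap: 0.295
gripper_force: 69.9
```

drive_tool --deltas '[[[0,0,0,0],[0,0,0,0],[0,0,0,0]]]'

```text
t: 19.55
tcp_pos: [0.4624, -0.3085, 0.1881]
tool_rot: [0.724, 0.689, 0.0, -0.0]
force: [-0.2, -0.6, -1.9]
finger_gap: 0.294
gripper_force: 69.9
```

drive_tool --deltas '[[[0,0,30,0],[0,0,65,0],[0,0,95,0],[0,0,112,0],[0,0,118,0]]]'

```text
t: 19.97
tcp_pos: [0.461, -0.3072, 0.0674]
tool_rot: [0.724, 0.69, -0.0, -0.003]
force: [0.1, 0.3, -2.6]
finger_gap: 0.294
gripper_force: 69.8
```

drive_tool --deltas '[[[0,0,1,0],[0,0,2,0],[0,0,3,0],[0,0,3,0]]]'

```text
t: 20.3
tcp_pos: [0.4634, -0.3094, 0.0687]
tool_rot: [0.724, 0.69, 0.0, 0.001]
force: [-0.3, 0.6, -2.0]
finger_gap: 0.298
gripper_force: 69.8
```

drive_tool --deltas '[[[0,0,0.5,0],[0,0,1,0],[0,0,1.5,0],[0,0,1.5,0]]]'

```text
t: 20.63
tcp_pos: [0.4627, -0.3087, 0.0662]
tool_rot: [0.724, 0.69, 0.0, 0.0]
force: [0.1, 0.1, -2.8]
finger_gap: 0.296
gripper_force: 69.8
```

drive_tool --deltas '[[[0,0,0.5,0],[0,0,1,0],[0,0,1,0]]]'

```text
t: 20.88
tcp_pos: [0.4626, -0.3086, 0.065]
tool_rot: [0.724, 0.69, 0.0, 0.0]
force: [-0.0, 0.6, -1.8]
finger_gap: 0.298
gripper_force: 70.1
```

drive_tool --deltas '[[[0,0,0.5,0],[0,0,0.8,0],[0,0,0.8,0]]]'

```text
t: 21.13
tcp_pos: [0.4626, -0.3085, 0.0648]
tool_rot: [0.724, 0.69, -0.0, 0.0]
force: [-0.7, 1.1, 4.0]
finger_gap: 0.295
gripper_force: 70.7
```

Contact with the mat; release and lift away.

drive_tool --deltas '[[[0,0,0,0],[0,0,0,0],[0,0,0,0],[0,0,0,0]]]' --jaw 60

```text
t: 21.47
tcp_pos: [0.4626, -0.3088, 0.0641]
tool_rot: [0.724, 0.69, 0.0, 0.0]
force: [0.4, -0.2, 0.1]
finger_gap: 0.699
gripper_force: 0.0
```

drive_tool --deltas '[[[0,0,-15,0],[0,0,-40,0],[0,0,-75,0],[0,0,-110,0],[0,0,-150,0]]]'

```text
t: 21.88
tcp_pos: [0.4617, -0.3079, 0.2145]
tool_rot: [0.724, 0.69, -0.0, -0.002]
force: [0.3, -0.8, 0.8]
finger_gap: 0.704
gripper_force: 0.0
```

drive_tool --deltas '[[[-15,0,-20,0],[-30,0,-30,0],[-30,0,-30,0],[-30,0,-30,0]]]'

```text
t: 22.22
tcp_pos: [0.461, -0.3388, 0.2442]
tool_rot: [0.724, 0.689, 0.0, 0.0]
force: [-0.7, 0.5, -0.3]
finger_gap: 0.704
gripper_force: 0.0
```

Run:
```python
from h import *
im=vision.snapshot("scene");im2=vision.snapshot("side");w=vision.snapshot("wrist")
a=cv2.resize(im[150:300,230:410],(440,367),interpolation=cv2.INTER_CUBIC)
b=cv2.resize(im2[130:380,150:390],(352,367),interpolation=cv2.INTER_CUBIC)
o=np.hstack([a,b]);c=cv2.resize(w[0:230,140:560],(412,226));c=np.pad(c,((0,0),(0,380),(0,0)))
cv2.imwrite("pics/f.png",np.vstack([o,c])[:,:,::-1])
```

```text
(no output)
```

View pics/f.png

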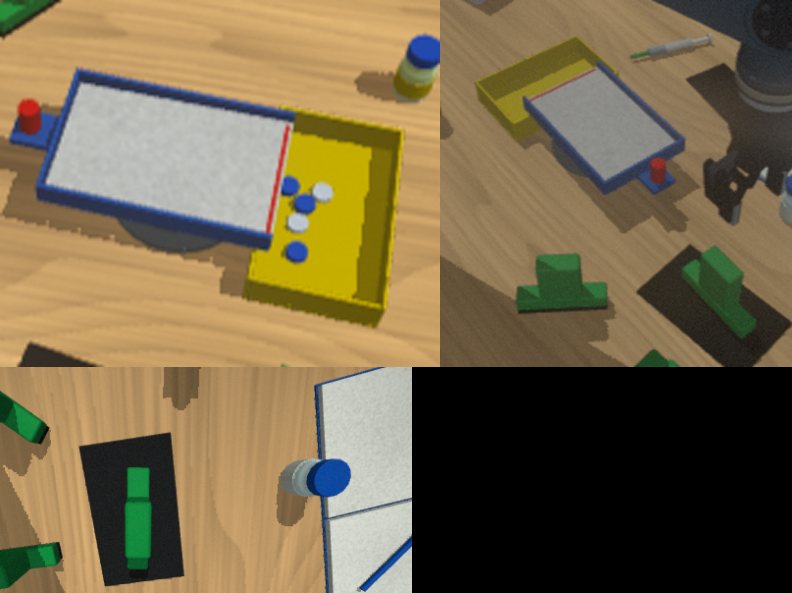

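All five discs are in the tub (scene crop 290..322 by 185..252), the tray is empty and square to the tub, and the scraper stands upright on its mat.

```bash
python3 -c "
from station import manip
print(manip.sign_off())"
```

```text
the job is handed in; nothing more can be done
None
```

The job is handed in; the last pictures show all five pieces in the tub, the tray facing it and the scraper upright on its mat, but no verdict came back.

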